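# Load an inspection camera into its inclined stand

## Task

Stand the small round camera in the ringed seat of the sloping stand, base fully home and turned so that the socket on its side points straight at the raised arrow beside the ring. Then swing the keeper bar over fully down across the camera and let go. Do not let the camera topple, and leave the other things on the table where they are.

Things in the scene. Friction and masses are not known exactly. Their poses are not given: they have to be found in the camera images.
- camera: Loose camera, 0.2 kg: black upright cylinder 44 mm wide, 60 mm high, flat ends, thin aluminium band 24 mm up. One socket block (13 mm wide, 8 to 18 mm above the base) juts from its side to 36 mm from the axis; no other cylinder has one. Origin: centre of the underside; z up; x from the axis to the socket. Starts upright on the table, turned any way. Above 20 mm its side is clear for gripping.
- camera_socket (a point): Centre of the socket's outer face, 36 mm from the camera's axis and 13 mm above its base.
- stand: Fixed stand: dark base plate 170 x 130 x 12 mm with four grey columns carrying the sloping seat plate. Origin on the table under the seat's centre; z up; x points to the hinge side, away from the robot when not turned.
- seat: Sloping white plate, 125 x 114 mm (x -50 to 75, y -55 to 59), fixed on the stand. Origin: seat centre on its upper face, 80 mm above the table. z: seat axis, leaning 30 degrees from vertical to the stand's -x (robot) side; x: up the slope to the hinge; y: level, to the arrow. A steel ring, 5 mm high, inner radius 25, outer 30 mm, takes the camera with 3 mm to spare at any angle.
- seat_arrow (a point): Tip of the raised black arrow (18 mm long, 4 high) on the plate, 37 mm from the seat's axis along the seat's +y, pointing at the axis. When right, the camera's x axis lies along the seat's +y and its z along the seat's z.
- keeper (a joint): Angle of the keeper bar, rad. 0: fully down, parallel to the seat plate, underside 62 mm above it, 2 mm clear of a camera that is home. Grows as the bar swings up and away over the hinge side, to a stop at 2.7. Starts 2.15 to 2.6. The hinge is stiff (0.06 N m): the bar (60 g) stays where it is left.
- keeper_hinge (a point): Middle of the keeper's hinge axis, at x 55, y 0, z 66 mm in the seat's frame; axis parallel to the seat's y. At angle q the ball is at hinge + 105 mm x (-cos q along the seat's x, +sin q along its z). Two steel hinge posts, 74 mm high, stand on the plate at x 48 to 62 mm, within 19 mm of y = 0.
- keeper_ball (a point): Centre of the black ball, 18 mm in diameter, on the free end of the steel keeper bar (bar 16 mm wide, 8 mm thick), 105 mm from the hinge axis. Pinched along the seat's y, it pivots between the fingers.
- eyepiece: Bystander, leave alone: plain stepped eyepiece standing upright, black, 42 mm in diameter and 34 mm high, with a 30 mm wide, 20 mm high steel neck on top. Origin: centre of the underside.
- lens_tube: Bystander, leave alone: plain black lens tube standing upright, 48 mm in diameter, 46 mm high, no socket. Origin: centre of the underside.
- stapler: Bystander, leave alone: desk stapler 130 x 36 mm, 37 mm high. Origin: centre of the underside.
- marker: Bystander, leave alone: flat marker pen lying down, 125 x 18 mm, 16 mm high. Origin on the underside.
- tape: Bystander, leave alone: roll of tape lying flat, 90 mm outside, 18 mm high. Origin: centre of the underside.
- staple_box: Bystander, leave alone: small cardboard box 55 x 45 mm, 30 mm high. Origin: centre of the underside.

How it is judged:
On the way:
1. the camera stands home in the seat's ring while the keeper is still up (distance between camera and seat below 0.007 m and angle between the z axis of camera and the z axis of seat, either way round below 0.08 rad and value of joint keeper above 0.5 rad), for 0.2 s.
At the end, for the whole second after the job is handed in: The camera is at rest fully home inside the ring (its base centre within 7 mm of the seat's origin and under 3 mm above the plate, its axis within 0.08 rad of the seat's), its socket facing the arrow within 0.14 rad (8 degrees), and the keeper is down (under 0.06 rad) (distance between camera and seat below 0.007 m and z of camera in the frame of seat below 0.003 m and angle between the z axis of camera and the z axis of seat, either way round below 0.08 rad and angle between the x axis of camera and the y axis of seat, either way round below 0.14 rad and y of camera_socket in the frame of seat above 0.02 m and value of joint keeper below 0.06 rad and linear speed of camera below 0.02 m/s); the robot touches nothing.
It fails at once if the camera topples (leans over 60 degrees) (angle between camera's own z axis and vertical above 1.05 rad).
It fails at once if a bystander is moved by more than 30 mm (distance of any of eyepiece, lens_tube, stapler, marker, tape, staple_box from where it was at the start of the episode above 0.03 m).
It also fails if it takes over 58 s, if anything falls off the work surface, if the arm or the gripper's body presses on something with over 40 N, if the wrist force passes 120 N, or if a joint passes its speed limit or range.

## Robot

A 6-joint arm with a two-finger parallel gripper is mounted at the origin on the work surface. World frame = base frame: x ahead of the robot, y to its left, z up, the work surface at z = 0. Lengths are in m, angles in rad, forces in N, time in s.
With the tool pointing down it reaches from about 0.375 to 0.975 m from the base axis. Payload 3.8 kg.
Tool frame: the origin (TCP) lies at the centre of the arm's flange, where the gripper is bolted on; the fingertips stand 173 mm ahead of it and the grasp point (between the pads) lies 155 mm ahead of it (bot.tip_reach is the distance from the TCP to the fingertips, in m); z points along the fingers, y is the line along which they close (so a half turn about z gives the same grasp; the last joint's range is limited). The gripper opens to 85 mm and grips with 20 to 120 N. Pads are 22 mm wide; open, the fingers measure 114 mm over their backs; the gripper's body (76 mm by 85 mm) begins 54 mm behind the grasp point. The pads swing forward as they close: fully open they stand 13 mm farther back than shut.
Start: joints at [1.256, 0.264, 1.604, -0, 1.274, -0.037], TCP at [0.185, 0.649, 0.405] pointing down, gripper open.
Joint ranges: [-2.63, 2.63], [-0.94, 2.18], [0.31, 2.57], [-1.31, 4.45], [0, 2.66], [-2.55, 2.55]. Speed limits (rad/s): [2.57, 2.57, 3.14, 3.14, 3.14, 3.14].

## Interface

Orientations are given as a rotation vector (axis times angle).
In Python, from workcell import bot gives the robot as it stands.
- The arm moves only by the tool drive_tool, never from a script. Its arguments are lists of equal length, an entry for each row: "claw": the finger opening in mm, from 0 to 85.4; "slide": the shift along the world's x, y, z each as a share of 0.5 m, from -1 to 1, a list of three; "yaw": the turn about the world's z as a share of 180 degrees, from -1 to 1. A call has 1 to 8 rows; each row is the pose to reach, as a shift and turn from the pose commanded when the call began, turning the shorter way round; what a row does not reach only later rows make up. A row lasts 1/12 s, in which the tool goes at most 41.7 mm and 7.16 degrees, less where a joint would pass 70% of its speed; a pose out of reach is approached as far as the arm can. A call with a number of a shift or a turn outside -1 to 1 is refused whole. A call with a gripper value outside its range is refused whole. The fingers move at their own pace and stop on an object; "newtons" is the grip in N (left out, the last holds). Time passes only in rows, so rows that repeat a pose let the fingers close. It gives the time, the measured TCP pose, the force, the opening and the grip force at its end, in the units of the state.
- bot.read_state(): the state, without advancing time (a new reading comes with each control period).
- bot.read_camera(name): name is "scene" or "top" or "wrist"; returns a dict with "color" (420x560x3 uint8, red, green, blue), "depth" (420x560 float32, m along the optical axis (not along the pixel's ray), 0 where there is no reading), "mtx" (3x3 intrinsics, pixels), "eye" and "rotation" of the camera in the world. Camera axes: x right, y up, looking along -z (the intrinsics and any distortion apply to the point x, -y, -z); pixel columns grow to the right and rows downward; lengths in m; the calibration is good to about 2 mm. A picture is of the moment at which its call begins.
- bot.finish_job(): hands the job in; it is judged then, once.
The state is a dict: "time": time; "q": joint angles; "joint_vel": joint speeds; "joint_torque": joint torques, N m; "tool_pos": TCP position; "tcp_rot": TCP orientation; "wrist_force": force on the tool from outside, world axes, zero at the start; "torque": the same for the moment, N m; "width": opening from 0.0 (shut) to 1.0 (fully open); "grip_force": force on a finger pad.
Only numpy, scipy, OpenCV 4.12 (cv2) and the standard library are available. Lean on these libraries where they do the work, as an engineer would, in place of code of your own. Each camera call takes 0.05 s, during which the arm holds its last target. There are 200 camera calls.

## Working session

There is one attempt and no reset: what is moved stays moved. The work goes in short steps, Python scripts to look and compute and a tool call to move; the robot and the scene stay as the last step left them, time stands still between calls to the robot, and variables do not carry over. Pictures are saved under pics/ and viewed, at most 10 in all, crops included, and the job is handed in when it is done.

Besides the shell and the picture viewer there is one more tool, called after "Call:" as name(argument=value, ...) on one line, values as JSON. drive_tool: Moves the arm, as the interface text tells. Shift numbers are shares of 0.5 m and turn numbers shares of 180 degrees, none past 1 either way. Its arguments: {"type":"object","properties":{"claw":{"type":"array","items":{"type":"number"}},"slide":{"type":"array","items":{"type":"array","items":{"type":"number"}}},"yaw":{"type":"array","items":{"type":"number"}},"newtons":{"type":"number"}},"required":["claw","slide","yaw"]}

```bash
mkdir -p pics; ls; cat > h.py <<'E'
import numpy as np, cv2
from workcell import bot
def snap(n):
    c=bot.read_camera(n); np.savez(f'{n}.npz',**c); return c
def cloud(c):
    K=c['mtx'];d=c['depth'];v,u=np.indices(d.shape)
    p=np.stack([(u-K[0,2])/K[0,0]*d,-(v-K[1,2])/K[1,1]*d,-d],-1)
    return p@np.array(c['rotation']).T+np.array(c['eye'])
def proj(c,P):
    K=c['mtx'];q=(np.asarray(P)-c['eye'])@np.array(c['rotation'])
    return np.stack([K[0,0]*q[...,0]/-q[...,2]+K[0,2],K[1,1]*-q[...,1]/-q[...,2]+K[1,2]],-1)
def save(c,f,box=None,s=1):
    im=c['color'][...,::-1]
    if box: im=im[box[1]:box[3],box[0]:box[2]]
    cv2.imwrite('pics/'+f,cv2.resize(im,None,fx=s,fy=s,interpolation=cv2.INTER_CUBIC))
E
python3 - <<'E'
from h import *
s=bot.read_state();print({k:np.round(v,3) for k,v in s.items()})
a=snap('top');b=snap('scene')
for c in(a,b):print(c['mtx'],c['eye'],c['rotation'],(c['depth']>0).mean())
save(a,'top1.png');save(b,'scene1.png')
E
```

```text
pics
{'time': np.float64(0.0), 'q': array([ 1.256,  0.265,  1.605, -0.   ,  1.274, -0.037]), 'joint_vel': array([-0.001,  0.001,  0.001, -0.   , -0.   , -0.001]), 'joint_torque': array([ 0.0000e+00, -5.1514e+01, -3.6730e+01, -0.0000e+00,  1.3000e-02,
        0.0000e+00]), 'tool_pos': array([0.185, 0.649, 0.403]), 'tcp_rot': array([-0.435, -3.111,  0.004]), 'wrist_force': array([ 0.024,  0.392, -1.02 ]), 'torque': array([-0.021,  0.005, -0.039]), 'grip_force': np.float64(0.0), 'width': np.float64(0.997)}
[[383.10449958   0.         283.41687939]
 [  0.         383.10449958 210.46585184]
 [  0.           0.           1.        ]] [ 0.49339363 -0.01629066  0.90676   ] [ 0.05795794 -0.11222529 -1.57369977] 0.9961181972789116
[[449.4290558    0.         283.7662939 ]
 [  0.         449.4290558  213.91342211]
 [  0.           0.           1.        ]] [ 0.90691665 -0.65705934  1.08064786] [0.6250528  0.16278643 0.52651729] 0.9958673469387755
```

View pics/top1.png

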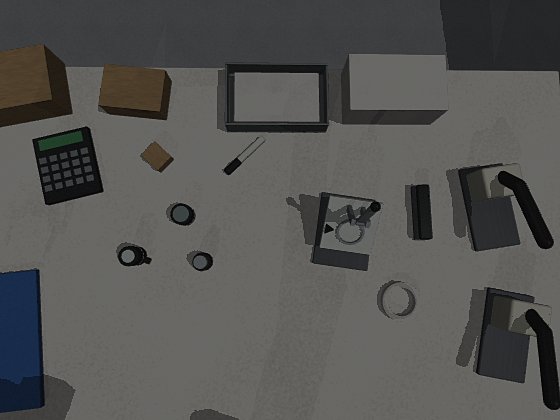

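View pics/scene1.png

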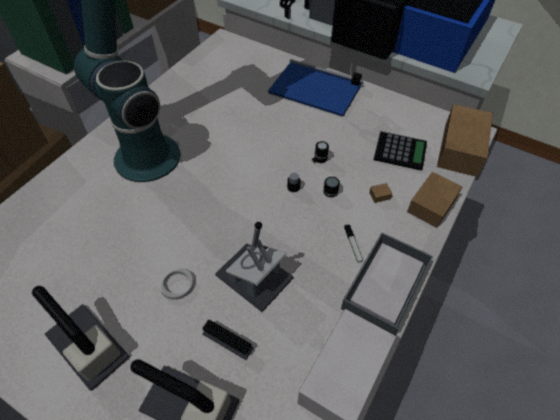

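The top view shows the camera at about (131,256) with its socket at (148,261). The stand's ring is at (349,232), the arrow at (328,228) and the keeper ball at (376,206). The bystanders are clear of these. Next I'll measure with depth.

```bash
cat >> h.py <<'E'
from scipy.spatial.transform import Rotation as R
def cloud(c):
    K=c['mtx'];d=c['depth'];v,u=np.indices(d.shape)
    p=np.stack([(u-K[0,2])/K[0,0]*d,-(v-K[1,2])/K[1,1]*d,-d],-1)
    return p@R.from_rotvec(c['rotation']).as_matrix().T+np.array(c['eye'])
def proj(c,P):
    K=c['mtx'];q=(np.asarray(P)-c['eye'])@R.from_rotvec(c['rotation']).as_matrix()
    return np.stack([K[0,0]*q[...,0]/-q[...,2]+K[0,2],K[1,1]*q[...,1]/q[...,2]+K[1,2]],-1)
def circ(x,y):
    s=np.linalg.lstsq(np.c_[2*x,2*y,np.ones_like(x)],x*x+y*y,rcond=None)[0]
    return s[0],s[1],np.sqrt(s[2]+s[0]**2+s[1]**2)
E
python3 - <<'E'
from h import *
for n in('top','scene'):
    c=dict(np.load(n+'.npz'));P=cloud(c)
    c0=proj(c,[0.39,0.345,0.03]) if n=='scene' else (131,256)
    print(n,c0)
    u,v=map(int,c0);Q=P[v-28:v+28,u-28:u+28].reshape(-1,3)
    print('table z',np.median(Q[:,2]))
    t=Q[(Q[:,2]>.052)&(Q[:,2]<.07)];print('camtop',len(t),t.mean(0),t.min(0),t.max(0))
    k=Q[(Q[:,2]>.006)&(Q[:,2]<.024)];
    if len(t):
        k=k-t.mean(0);r=np.hypot(k[:,0],k[:,1]);k=k[(r>.026)&(r<.042)];print('sock',len(k),np.degrees(np.arctan2(k[:,1],k[:,0])).round())
c=dict(np.load('top.npz'));P=cloud(c)
Q=P[185:275,300:390].reshape(-1,3)
C=c['color'][185:275,300:390].reshape(-1,3).astype(int)
m=(Q[:,2]>.045)&(Q[:,2]<.13)&(C.min(1)>60)
S=Q[m];
# ransac plane
rng=np.random.default_rng(0);best=0
for _ in range(500):
    a=S[rng.choice(len(S),3,False)];nn=np.cross(a[1]-a[0],a[2]-a[0])
    if np.linalg.norm(nn)<1e-9: continue
    nn/=np.linalg.norm(nn)
    if nn[2]<0:nn=-nn
    i=abs((S-a[0])@nn)<.003
    if i.sum()>best:best=i.sum();I=i
o=S[I].mean(0);nn=np.linalg.svd(S[I]-o)[2][2];nn*=np.sign(nn[2])
print('plane',best,len(S),o,nn,'tilt',np.degrees(np.arccos(nn[2])),'yaw of x',np.degrees(np.arctan2(-nn[1],-nn[0])))
rect=cv2.minAreaRect(S[I][:,:2].astype(np.float32)*1000);print(rect)
b=Q[(Q[:,2]<.03)&(Q[:,2]>.008)];print('base',len(b),cv2.minAreaRect(b[:,:2].astype(np.float32)*1000))
h=Q[Q[:,2]>.15];print('high',len(h),h[np.argsort(-h[:,2])[:8]].round(3))
save(c,'crop_top.png',(300,180,400,280),6)
b=dict(np.load('scene.npz'));save(b,'crop_sc.png',(210,215,310,315),6)
E
```

```text
top (131, 256)
table z -0.0005514403240137744
camtop 337 [0.4877001 0.2912572 0.0590537] [0.46766413 0.27039851 0.0520297 ] [0.50879098 0.31422895 0.06301238]
sock 32 [ -97. -102. -101. -100. -100. -107. -107. -105. -104. -103. -103. -113.
 -111. -108. -108. -107. -107. -117. -115. -112. -111. -111. -122. -122.
 -118. -117. -115. -116. -125. -122. -120. -119.]
scene [302.36132438 131.57847359]
table z 0.0005435126109986088
camtop 125 [0.48918265 0.29138877 0.05976343] [0.4667487  0.2713293  0.05205969] [0.50881741 0.31497037 0.06662811]
sock 5 [-126. -124. -122. -126. -114.]
plane 1924 2106 [ 0.5470813  -0.18485356  0.08462835] [-0.49596522  0.07673167  0.86494552] tilt 30.12351517079148 yaw of x -8.794606833262868
((549.3807373046875, -189.20205688476562), (113.67987823486328, 109.25404357910156), 81.35386657714844)
base 1304 ((542.43603515625, -189.80287170410156), (130.11166381835938, 169.74490356445312), 81.5441665649414)
high 421 [[ 0.493 -0.016  0.907]
 [ 0.493 -0.016  0.907]
 [ 0.493 -0.016  0.907]
 [ 0.493 -0.016  0.907]
 [ 0.493 -0.016  0.907]
 [ 0.493 -0.016  0.907]
 [ 0.493 -0.016  0.907]
 [ 0.493 -0.016  0.907]]
```

View pics/crop_top.png

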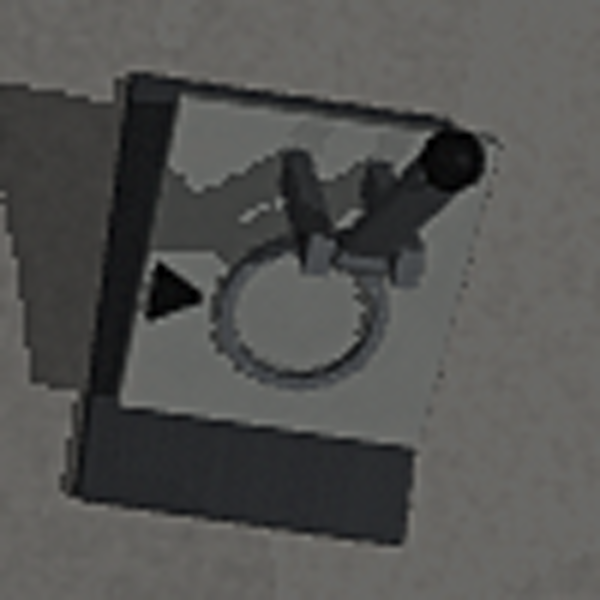

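```bash
cat >> h.py <<'E'
YAW=np.radians(-8.6); O=np.array([.5384,-.1896,.080])
def seatR(y=None):
    y=YAW if y is None else y
    return (R.from_euler('z',y)*R.from_euler('y',-30,degrees=True)).as_matrix()
def w2s(P): return (np.asarray(P)-O)@seatR()
def s2w(P): return np.asarray(P)@seatR().T+O
E
python3 - <<'E'
from h import *
c=dict(np.load('top.npz'));P=cloud(c);D=c['depth'];C=c['color'].astype(int)
box=np.s_[180:275,300:400]
Q=P[box].reshape(-1,3);Q=Q[Q[:,2]<.4];S=w2s(Q)
pl=S[(abs(S[:,2])<.003)&(abs(S[:,0])<.09)&(abs(S[:,1])<.08)];print('plate seat',pl.min(0),pl.max(0),np.median(pl[:,2]))
r=np.hypot(S[:,0],S[:,1]);k=(S[:,2]>.0035)&(S[:,2]<.0075)&(r>.018)&(r<.036)&(S[:,0]<.02);print('ring',k.sum(),circ(*S[k][:,:2].T))
h=S[(S[:,2]>.085)];print('high',len(h));print(h[np.argsort(-Q[S[:,2]>.085][:,2])[:200:12]].round(3))
# ring and arrow by rays onto seat plane
def ray(uv,z):
    K=c['mtx'];uv=np.atleast_2d(uv);d=np.c_[(uv[:,0]-K[0,2])/K[0,0],-(uv[:,1]-K[1,2])/K[1,1],-np.ones(len(uv))]@R.from_rotvec(c['rotation']).as_matrix().T
    a=w2s(c['eye'][None])[0];d=d@seatR();return a+d*((z-a[2])/d[:,2])[:,None]
print('arrow tip',ray([300+203/6,180+297/6],.004))
# ball: dark pixels near (376,206)
m=(C.sum(2)<60);lab=cv2.connectedComponentsWithStats(m.astype(np.uint8))
l=lab[1][206,376];bp=P[(lab[1]==l)];bp=bp[bp[:,2]>.15];print('ball',len(bp),np.median(bp,0),w2s(np.median(bp,0)))
H=w2s(np.median(bp,0))-[.055,0,.066];print('q',np.arctan2(H[2],-H[0]),np.hypot(H[0],H[2]),H)
# socket
Q=P[225:290,100:165].reshape(-1,3);t=Q[(Q[:,2]>.056)&(Q[:,2]<.063)];ctr=(t.min(0)+t.max(0))/2;print('cam',ctr,t.mean(0))
k=Q[(Q[:,2]>.013)&(Q[:,2]<.023)]-ctr;rr=np.hypot(k[:,0],k[:,1]);k=k[(rr>.027)&(rr<.042)];print(len(k),k.mean(0),np.degrees(np.arctan2(k[:,1].mean(),k[:,0].mean())),cv2.minAreaRect(k[:,:2].astype(np.float32)*1000))
print(np.unique(D[D>0]).size)
E
```

```text
plate seat [-0.05193688 -0.05483036 -0.00299464] [0.07474804 0.05936823 0.00297988] 0.00010551538098591166
ring 122 (np.float64(-0.0010140297030438057), np.float64(0.0003280396069312712), np.float64(0.027651676625045793))
high 223
[[ 0.124  0.001  0.158]
 [ 0.129  0.003  0.152]
 [ 0.128 -0.001  0.152]
 [ 0.121  0.002  0.155]
 [ 0.122 -0.007  0.154]
 [ 0.12  -0.004  0.154]
 [ 0.122  0.008  0.15 ]
 [ 0.126  0.008  0.146]
 [ 0.116  0.008  0.137]
 [ 0.105 -0.002  0.135]
 [ 0.102  0.005  0.13 ]
 [ 0.098 -0.006  0.125]
 [ 0.094  0.005  0.12 ]
 [ 0.094  0.008  0.114]
 [ 0.087  0.008  0.11 ]
 [ 0.082 -0.002  0.105]
 [ 0.078  0.008  0.1  ]]
arrow tip [[-0.00067918  0.03576064  0.004     ]]
ball 1320 [ 0.49339363 -0.01629066  0.90676   ] [0.35239778 0.16463067 0.75120326]
q 1.9802893156468426 0.7469598060301518 [0.29739778 0.16463067 0.68520326]
cam [0.48821133 0.29231373 0.05949463] [0.4877496  0.29170301 0.05924296]
28 [-0.01177336 -0.0297226  -0.04239974] -111.60890853062189 ((-11.818077087402344, -29.836685180664062), (9.511483192443848, 13.526113510131836), 72.70490264892578)
223414
```

Call:
drive_tool(claw=[85, 85, 85, 85, 85, 85, 85, 85], slide=[[0.06, -0.05, 0], [0.12, -0.1, 0], [0.18, -0.15, 0], [0.24, -0.2, 0], [0.3, -0.27, 0], [0.36, -0.34, 0], [0.42, -0.41, 0], [0.48, -0.48, 0]], yaw=[0, 0, 0, -0.02, -0.02, -0.02, -0.02, -0.02])

```text
time: 0.77
tool_pos: [0.4144, 0.4208, 0.4042]
tcp_rot: [-0.532, -3.096, 0.001]
wrist_force: [0.6, 0.3, -0.4]
width: 0.996
grip_force: 0.0
```

Call:
drive_tool(claw=[85, 85, 85, 85, 85, 85, 85, 85], slide=[[0.03, -0.06, 0], [0.06, -0.12, -0.02], [0.1, -0.18, -0.04], [0.12, -0.22, -0.06], [0.126, -0.234, -0.1], [0.126, -0.234, -0.1], [0.126, -0.234, -0.1], [0.126, -0.234, -0.1]], yaw=[0, 0, 0, 0, 0, 0, 0, 0])

```text
time: 1.43
tool_pos: [0.4764, 0.3061, 0.3551]
tcp_rot: [-0.532, -3.096, -0.001]
wrist_force: [-0.7, -0.4, 0.1]
width: 0.996
grip_force: 0.0
```

```bash
python3 - <<'E'
from h import *
s=bot.read_state();print(s['time'],s['tool_pos'],s['q'].round(3),s['tcp_rot'],s['width'])
Y=R.from_rotvec(s['tcp_rot']).as_matrix();print('tool y yaw',np.degrees(np.arctan2(Y[1,1],Y[0,1])))
c=snap('wrist');print(c['eye'],proj(c,[.488,.292,.06]))
save(c,'w1.png');P=cloud(c)
g=(np.hypot(P[...,0]-.488,P[...,1]-.292)<.05)
Q=P[g];t=Q[(Q[:,2]>.056)&(Q[:,2]<.063)];ctr=(t.min(0)+t.max(0))/2;print('cam',ctr,t.mean(0),circ(*t[:,:2].T),len(t))
k=Q[(Q[:,2]>.012)&(Q[:,2]<.023)]-ctr;rr=np.hypot(k[:,0],k[:,1]);k=k[(rr>.027)&(rr<.042)]
if len(k)>5:print(len(k),k.mean(0),np.degrees(np.arctan2(k[:,1].mean(),k[:,0].mean())),cv2.minAreaRect(k[:,:2].astype(np.float32)*1000))
E
```

```text
1.4333 [0.47642278 0.3061447  0.35505421] [ 5.270e-01  9.600e-02  1.894e+00  1.000e-03  1.151e+00 -7.040e-01] [-5.32063711e-01 -3.09591123e+00 -5.54930933e-04] 0.9963360945394005
tool y yaw 70.49680207279863
[0.40842406 0.33173434 0.32460627] [270.78805584 223.64669985]
cam [0.48788061 0.29666494 0.05951595] [0.4871443  0.29694099 0.06045956] (np.float64(0.4875249977963291), np.float64(0.29683262959961276), np.float64(0.015414480260859459)) 2145
148 [-0.01189287 -0.02887234 -0.0416502 ] -112.38735680018702 ((-11.337780952453613, -28.970684051513672), (9.13522720336914, 13.287256240844727), 66.40872192382812)
```

View pics/w1.png

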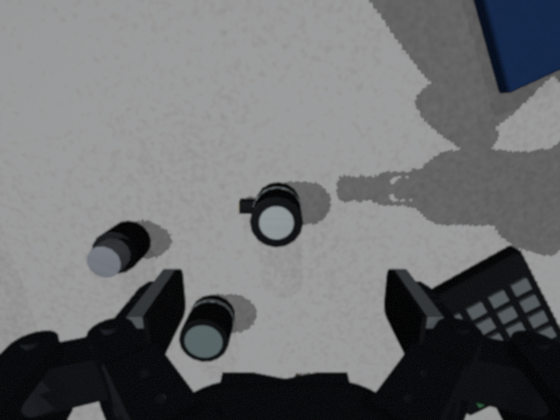

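Call:
drive_tool(claw=[85, 85, 85, 85, 85, 85, 85, 85], slide=[[0.0306, -0.0292, -0.06], [0.0306, -0.0292, -0.13], [0.0306, -0.0292, -0.2], [0.0306, -0.0292, -0.25], [0.0306, -0.0292, -0.28], [0.0306, -0.0292, -0.302], [0.0306, -0.0292, -0.302], [0.0306, -0.0292, -0.302]], yaw=[-0.016, -0.016, -0.016, -0.016, -0.016, -0.016, -0.016, -0.016])

```text
time: 2.15
tool_pos: [0.4921, 0.2919, 0.2044]
tcp_rot: [0.608, 3.082, 0.001]
wrist_force: [0.9, -0.1, 1.0]
width: 0.996
grip_force: 0.0
```

```bash
python3 - <<'E'
from h import *
s=bot.read_state();print(s['time'],s['tool_pos'],s['width'])
Y=R.from_rotvec(s['tcp_rot']).as_matrix();print('tool y yaw',np.degrees(np.arctan2(Y[1,1],Y[0,1])))
c=snap('wrist');print(c['eye'],proj(c,[.488,.292,.06]))
save(c,'w2.png');P=cloud(c)
g=(np.hypot(P[...,0]-.488,P[...,1]-.292)<.05)
Q=P[g]
k=Q[(Q[:,2]>.012)&(Q[:,2]<.023)];rr=np.hypot(k[:,0]-.488,k[:,1]-.293);k=k[(rr>.027)&(rr<.042)]
if len(k)>5:print(len(k),k.mean(0),cv2.minAreaRect(k[:,:2].astype(np.float32)*1000))
E
```

```text
2.15 [0.49208381 0.29193092 0.20437971] 0.9955170361991516
tool y yaw 67.66922439259613
[0.42536883 0.32084237 0.1738606 ] [276.30739301 301.22962081]
343 [0.47488516 0.26632801 0.01768733] ((475.7825622558594, 265.50628662109375), (6.993593692779541, 13.574016571044922), 64.48678588867188)
```

View pics/w2.png

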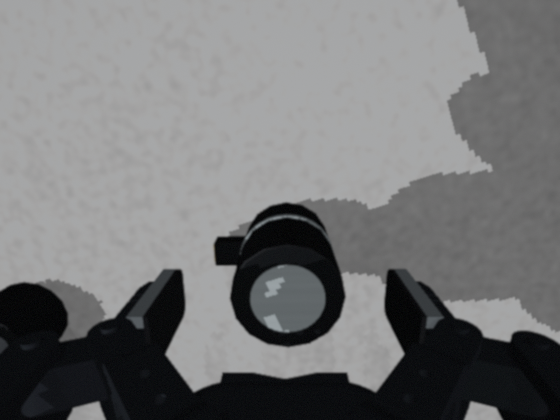

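```bash
python3 - <<'E'
from h import *
c=dict(np.load('wrist.npz'));P=cloud(c)
g=(np.hypot(P[...,0]-.488,P[...,1]-.292)<.045)
t=P[g&(P[...,2]>.057)&(P[...,2]<.063)]
cc,rad=cv2.minEnclosingCircle(t[:,:2].astype(np.float32)*1000);print('top circle',cc,rad,np.median(t[:,2]))
cx=np.array(cc)/1000
m=g&(P[...,2]>.0155)&(P[...,2]<.0205);k=P[m][:,:2]-cx
a=np.radians(-112.4);
for it in range(3):
    u=np.array([np.cos(a),np.sin(a)]);v=np.array([-u[1],u[0]])
    x,y=k@u,k@v;s=(x>.027)&(x<.039)&(abs(y)<.012)
    print(s.sum(),'x',np.percentile(x[s],[2,98]),'y',np.percentile(y[s],[2,98]))
    ye=np.percentile(y[s],[2,98]).mean();xm=.033
    # outer edge: per-row max x
    ys=np.linspace(-.005,.005,11)+ye
    xe=np.array([x[s&(abs(y-q)<.0012)].max() for q in ys]);sl=np.polyfit(ys,xe,1)[0]
    print('centre-based',np.degrees(a)+np.degrees(ye/xm),'edge-based',np.degrees(a)-np.degrees(np.arctan(sl)))
    a=a+ye/xm
E
```

```text
top circle (481.45458984375, 284.59576416015625) 35.28007507324219 0.060519690478173696Traceback (most recent call last):
  File "<stdin>", line 12, in <module>
    return _quantile_unchecked(
        a, q, axis, out, overwrite_input, method, keepdims, weights)
    return _ureduce(a,
                    func=_quantile_ureduce_func,
    ...<5 lines>...
                    overwrite_input=overwrite_input,
                    method=method)
    r = func(a, **kwargs)
    result = _quantile(arr,
                       quantiles=q,
    ...<2 lines>...
                       out=out,
                       weights=wgt)
    slices_having_nans = np.isnan(arr[-1, ...])
                                  ~~~^^^^^^^^^
IndexError: index -1 is out of bounds for axis 0 with size 0
```

```bash
python3 - <<'E'
from h import *
c=dict(np.load('wrist.npz'));P=cloud(c)
r0=np.hypot(P[...,0]-.488,P[...,1]-.294)
t=P[(r0<.026)&(P[...,2]>.058)&(P[...,2]<.063)]
cc,rad=cv2.minEnclosingCircle(t[:,:2].astype(np.float32)*1000);print('top circle',cc,rad)
cx=np.array(cc)/1000
k=P[(r0<.045)&(P[...,2]>.0155)&(P[...,2]<.0205)][:,:2]-cx
a=np.radians(-112.4);
for it in range(3):
    u=np.array([np.cos(a),np.sin(a)]);v=np.array([-u[1],u[0]])
    x,y=k@u,k@v;s=(x>.027)&(x<.039)&(abs(y)<.012)
    print(s.sum(),'x',np.percentile(x[s],[2,98]),'y',np.percentile(y[s],[2,98]))
    ye=np.percentile(y[s],[2,98]).mean();xm=.033
    ys=np.linspace(-.005,.005,11)+ye
    xe=np.array([x[s&(abs(y-q)<.0012)].max() for q in ys]);sl=np.polyfit(ys,xe,1)[0]
    print('centre-based',np.degrees(a)+np.degrees(ye/xm),'edge-based',np.degrees(a)-np.degrees(np.arctan(sl)))
    a=a+ye/xm
E
```

```text
top circle (488.225830078125, 296.5787048339844) 22.14904022216797
474 x [0.02724141 0.03619352] y [-0.00607074  0.00664551]
centre-based -111.90103651603474 edge-based -109.15891725658054
472 x [0.02729355 0.0362029 ] y [-0.00635197  0.0063703 ]
centre-based -111.88512301712231 edge-based -109.1773710188859
472 x [0.02729383 0.03620292] y [-0.00636144  0.0063607 ]
centre-based -111.88576345089479 edge-based -109.17797093664069
```

Call:
drive_tool(claw=[60, 50, 40, 40, 40, 40, 40, 40], slide=[[0, 0, 0], [0, 0, 0], [0, 0, 0], [0, 0, 0], [0, 0, 0], [0, 0, 0], [0, 0, 0], [0, 0, 0]], yaw=[0, 0, 0, 0, 0, 0, 0, 0], newtons=25)

```text
time: 2.87
tool_pos: [0.4925, 0.2913, 0.205]
tcp_rot: [0.61, 3.08, 0.002]
wrist_force: [-0.6, 0.0, 6.5]
width: 0.511
grip_force: 25.3
```

Call:
drive_tool(claw=[40, 40, 40, 40, 40, 40, 40, 40], slide=[[0, 0, 0.04], [0, 0, 0.1], [0, 0, 0.17], [0, -0.04, 0.24], [0, -0.1, 0.3], [0, -0.16, 0.33], [0, -0.22, 0.35], [0, -0.28, 0.35]], yaw=[-0.038, -0.076, -0.114, -0.152, -0.19, -0.228, -0.266, -0.304])

```text
time: 3.53
tool_pos: [0.4924, 0.1499, 0.3819]
tcp_rot: [1.962, 2.449, 0.007]
wrist_force: [0.5, -0.1, -2.2]
width: 0.507
grip_force: 26.4
```

Call:
drive_tool(claw=[40, 40, 40, 40, 40, 40, 40, 40], slide=[[0, -0.05, 0], [0, -0.1, 0], [0, -0.15, 0], [0, -0.2, 0], [0, -0.25, 0], [0, -0.3, 0], [0, -0.35, 0], [0, -0.4, 0]], yaw=[-0.038, -0.076, -0.114, -0.152, -0.19, -0.228, -0.266, -0.304])

```text
time: 4.2
tool_pos: [0.4912, -0.0503, 0.3781]
tcp_rot: [-2.872, -1.273, 0.001]
wrist_force: [-0.2, -0.1, -1.4]
width: 0.508
grip_force: 26.4
```

Call:
drive_tool(claw=[40, 40, 40, 40, 40, 40, 40, 40], slide=[[0, -0.04, 0], [0, -0.08, 0], [0, -0.12, 0], [0, -0.16, 0], [0, -0.19, 0], [0, -0.22, 0], [0, -0.25, 0], [0, -0.268, 0]], yaw=[-0.038, -0.076, -0.114, -0.152, -0.19, -0.228, -0.266, -0.304])

```text
time: 4.87
tool_pos: [0.4914, -0.1844, 0.378]
tcp_rot: [3.136, -0.191, -0.002]
wrist_force: [0.1, -0.2, -0.6]
width: 0.506
grip_force: 26.4
```

```bash
cat >> h.py <<'E'
def st():
    s=bot.read_state();Y=R.from_rotvec(s['tcp_rot']).as_matrix();ya=np.degrees(np.arctan2(Y[1,1],Y[0,1]))
    d=np.array(s['tool_pos'])-O;ux=np.array([np.cos(YAW),np.sin(YAW)])
    print('t',s['time'],'pos',s['tool_pos'].round(4),'yaw',ya.round(2),'X',(d[:2]@ux*1000).round(1),'Y',((d[1]*ux[0]-d[0]*ux[1])*1000).round(1),'Z',(s['tool_pos'][2]*1000).round(1),'F',s['wrist_force'].round(1),'w',round(float(s['width'])*85.4,1),'g',s['grip_force'],'q6',s['q'][5].round(2));return s
E
python3 -c "
from h import *
s=st()
c=snap('wrist');save(c,'w3.png')
"
```

```text
t 4.8667 pos [ 0.4914 -0.1844  0.378 ] yaw -96.95 X -47.3 Y -1.9 Z 378.0 F [ 0.1 -0.2 -0.6] w 43.2 g 26.39293134212494 q6 1.29
```

View pics/w3.png

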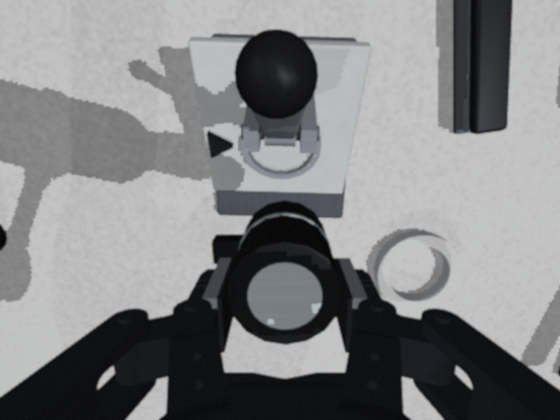

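Call:
drive_tool(claw=[40, 40, 40, 40, 40, 40, 40], slide=[[0.001, 0.004, -0.05], [0.001, 0.004, -0.1], [0.001, 0.004, -0.14], [0.001, 0.004, -0.17], [0.001, 0.004, -0.185], [0.001, 0.004, -0.19], [0.001, 0.004, -0.19]], yaw=[-0.009, -0.009, -0.009, -0.009, -0.009, -0.009, -0.009])

```text
time: 5.5
tool_pos: [0.4921, -0.1807, 0.2831]
tcp_rot: [-3.133, 0.222, 0.002]
wrist_force: [0.2, 0.4, -1.3]
width: 0.507
grip_force: 26.4
```

```bash
python3 - <<'E'
from h import *
s=st()
c=snap('wrist');P=cloud(c)
tp=s['tool_pos'];b=tp[2]-.205;print('base z',b)
ux=np.array([np.cos(YAW),np.sin(YAW)])
r0=np.hypot(P[...,0]-tp[0]-.0045,P[...,1]-tp[1])
t=P[(r0<.027)&(abs(P[...,2]-b-.0605)<.004)]
cc,rad=cv2.minEnclosingCircle(t[:,:2].astype(np.float32)*1000);print('top circle',cc,rad,np.median(t[:,2])-b)
cx=np.array(cc)/1000
k=P[(r0<.05)&(abs(P[...,2]-b-.018)<.0035)][:,:2]-cx
a=np.radians(81.4)
u=np.array([np.cos(a),np.sin(a)]);v=np.array([-u[1],u[0]])
x,y=k@u,k@v;s=(x>.027)&(x<.039)&(abs(y)<.012)
print(s.sum(),np.percentile(x[s],[2,98]),np.percentile(y[s],[2,98]),'err deg',np.degrees(np.percentile(y[s],[2,98]).mean()/.033))
c=snap('top');save(c,'t2.png',(300,170,400,270),4)
sc=snap('scene');save(sc,'s2.png',(205,190,305,290),4)
cv2.imwrite('pics/two2.png',np.hstack([cv2.imread('pics/t2.png'),cv2.imread('pics/s2.png')]))
E
```

```text
t 5.5 pos [ 0.4921 -0.1807  0.2831] yaw -98.11 X -47.1 Y 1.8 Z 283.1 F [ 0.2  0.4 -1.3] w 43.3 g 26.409151554107666 q6 1.31
base z 0.07812788983007632
top circle (496.7368469238281, -180.7151336669922) 26.94223403930664 0.06049751167335321
422 [0.02724095 0.03673293] [-0.00611589  0.00537124] err deg -0.6464411964370341
```

View pics/two2.png

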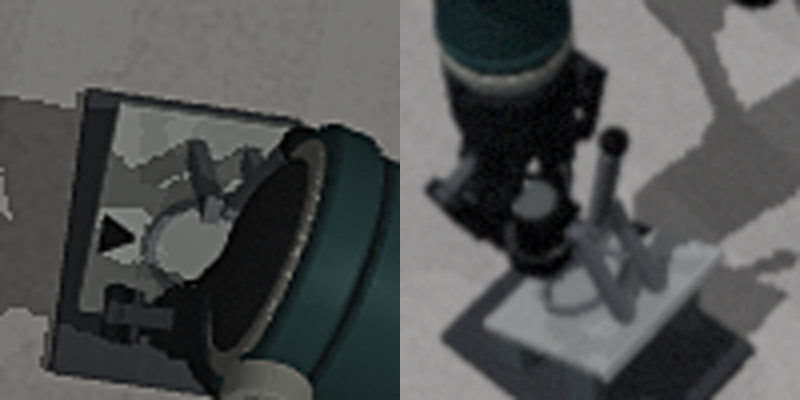

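Call:
drive_tool(claw=[40, 40, 40, 40, 40, 40, 40, 40], slide=[[0, -0.0036, -0.006], [0, -0.0036, -0.012], [-0.008, -0.0024, -0.016], [-0.016, -0.0012, -0.02], [-0.023, 0, -0.025], [-0.0303, 0.001, -0.0304], [-0.0356, 0.0018, -0.035], [-0.0356, 0.0018, -0.035]], yaw=[0, 0, 0, 0, 0, 0, 0, 0])

```text
time: 6.32
tool_pos: [0.475, -0.1806, 0.2678]
tcp_rot: [3.132, -0.224, 0.006]
wrist_force: [-0.1, 0.4, 6.4]
width: 0.508
grip_force: 28.4
```

```bash
cat >> h.py <<'E'
def tilt():
    # points of the camera's pale top face in wrist view: plane normal
    s=st();c=snap('wrist');P=cloud(c);tp=s['tool_pos']
    b=tp-[0,0,.145];C=c['color'].astype(int).sum(2)
    r=np.linalg.norm(P-b,axis=-1);m=(r<.04)&(C>150)
    n,l,stt,cen=cv2.connectedComponentsWithStats(m.astype(np.uint8));i=1+stt[1:,4].argmax()
    Q=P[l==i];o=np.median(Q,0);nn=np.linalg.svd(Q-o,full_matrices=False)[2][2];nn*=np.sign(nn[2])
    ns=nn@R.from_euler('z',YAW).as_matrix()
    print('top face',len(Q),'px',cen[i].round(),'o seat',(w2s(o)*1000).round(1),'tilt to -x',np.degrees(np.arctan2(-ns[0],ns[2])).round(1),'tilt y',np.degrees(np.arctan2(ns[1],ns[2])).round(1))
    return c
E
python3 -c "
from h import *
c=tilt();sc=snap('scene');save(sc,'s3.png',(205,190,305,290),4);save(c,'w4.png',None,.95)
cv2.imwrite('pics/two3.png',np.hstack([cv2.resize(cv2.imread('pics/w4.png'),(480,360)),cv2.resize(cv2.imread('pics/s3.png'),(320,360))]))"
```

```text
t 6.3167 pos [ 0.475  -0.1806  0.2678] yaw -98.18 X -64.0 Y -0.5 Z 267.8 F [-0.1  0.4  6.4] w 43.4 g 28.361128270626068 q6 1.3
top face 3461 px [284. 302.] o seat [-28.7   0.8  69.2] tilt to -x 14.9 tilt y -0.0
```

View pics/two3.png

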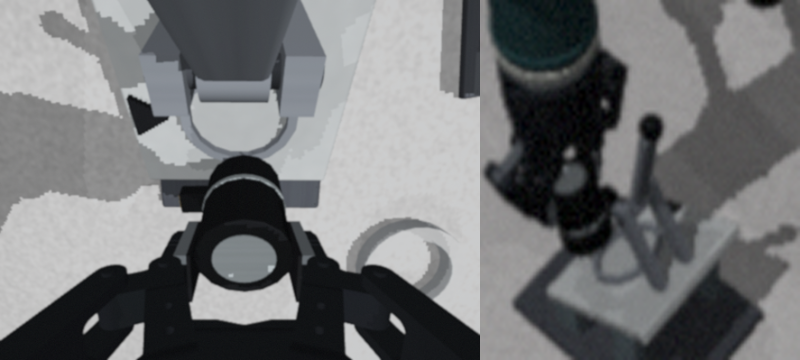

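Call:
drive_tool(claw=[40, 40, 40, 40, 40, 40], slide=[[-0.004, 0.0008, -0.004], [-0.008, 0.0016, -0.008], [-0.012, 0.0024, -0.012], [-0.0158, 0.0034, -0.016], [-0.0158, 0.0034, -0.018], [-0.0158, 0.0034, -0.018]], yaw=[0, 0, 0, 0, 0, 0])

```text
time: 6.92
tool_pos: [0.4666, -0.1788, 0.258]
tcp_rot: [3.132, -0.224, 0.001]
wrist_force: [-2.3, -1.8, 5.7]
width: 0.503
grip_force: 27.5
```

```bash
python3 -c "
from h import *
c=tilt()"
```

```text
t 6.9167 pos [ 0.4666 -0.1788  0.258 ] yaw -98.18 X -72.6 Y -0.1 Z 258.0 F [-2.3 -1.8  5.7] w 43.0 g 27.507465183734894 q6 1.3
top face 2629 px [284. 307.] o seat [-42.2   1.3  67.1] tilt to -x 27.4 tilt y 0.2
```

Call:
drive_tool(claw=[40, 40, 40, 40, 40, 40, 40], slide=[[-0.007, 0.001, 0.012], [-0.014, 0.002, 0.024], [0.01, -0.002, 0.04], [0.03, -0.005, 0.052], [0.05, -0.008, 0.062], [0.0615, -0.0093, 0.068], [0.0615, -0.0093, 0.068]], yaw=[0, 0, 0, 0, 0, 0, 0])

```text
time: 7.55
tool_pos: [0.4992, -0.1834, 0.2924]
tcp_rot: [3.133, -0.223, 0.004]
wrist_force: [1.1, -0.5, -0.7]
width: 0.506
grip_force: 27.1
```

```bash
python3 - <<'E'
from h import *
c=dict(np.load('wrist.npz'));S=w2s(cloud(c)).reshape(-1,3)
p=S[(abs(S[:,2])<.004)&(abs(S[:,0])<.09)&(abs(S[:,1])<.08)]
print('plate n',len(p),'zmed',np.median(p[:,2]))
for x in(-.03,-.01,.02,.04):
    q=p[abs(p[:,0]-x)<.004];print(x,len(q),q[:,1].min() if len(q) else 0,q[:,1].max() if len(q) else 0)
print('x range',p[:,0].min(),p[:,0].max())
c=tilt();P=cloud(c);s=w2s(P)
save(c,'w5.png',None,.9);sc=snap('scene');save(sc,'s5.png',(205,190,305,290),4)
cv2.imwrite('pics/two5.png',np.hstack([cv2.resize(cv2.imread('pics/w5.png'),(480,360)),cv2.resize(cv2.imread('pics/s5.png'),(320,360))]))
E
```

```text
plate n 29808 zmed 0.0008523568426527432
-0.03 2182 -0.05118792115844771 0.06202492595538375
-0.01 3326 -0.050960553864885086 0.06197437489528979
0.02 1997 -0.05121780708885768 0.06251912775315585
0.04 946 -0.05086187675374548 0.06276357926931199
x range -0.05170467158642062 0.04053226635761552
t 7.55 pos [ 0.4992 -0.1834  0.2924] yaw -98.15 X -39.7 Y 0.2 Z 292.4 F [ 1.1 -0.5 -0.7] w 43.2 g 27.060711979866028 q6 1.31
top face 2742 px [284. 307.] o seat [ 3.9  1.7 80.2] tilt to -x 26.1 tilt y 0.2
```

View pics/two5.png

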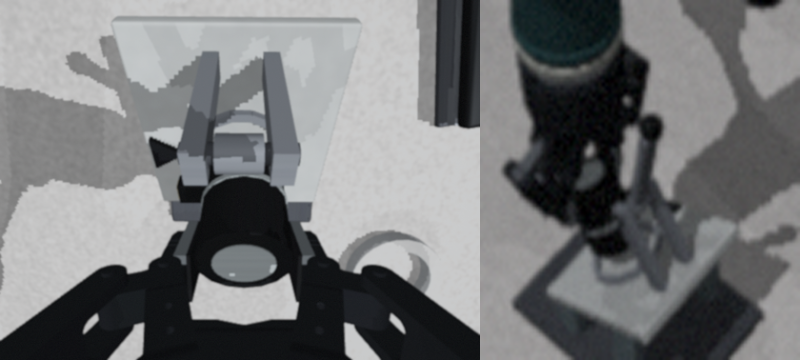

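Call:
drive_tool(claw=[40, 40, 40, 40, 40, 40], slide=[[0.001, 0.002, -0.006], [0.003, 0.002, -0.012], [0.006, 0.0015, -0.018], [0.009, 0.001, -0.024], [0.0115, 0.001, -0.027], [0.0115, 0.001, -0.027]], yaw=[0, 0, 0, 0, 0, 0])

```text
time: 8.15
tool_pos: [0.503, -0.1825, 0.277]
tcp_rot: [-3.133, 0.224, 0.002]
wrist_force: [-0.2, -0.1, -0.6]
width: 0.505
grip_force: 27.2
```

```bash
python3 -c "
from h import *
c=tilt()"
```

```text
t 8.15 pos [ 0.503  -0.1825  0.277 ] yaw -98.17 X -36.0 Y 1.7 Z 277.0 F [-0.2 -0.1 -0.6] w 43.1 g 27.187440097332 q6 1.32
top face 2758 px [284. 307.] o seat [-1.1  3.3 65.3] tilt to -x 25.9 tilt y 0.1
```

Call:
drive_tool(claw=[40, 40, 40, 40, 40, 40], slide=[[0.004, -0.0006, 0.002], [0.006, -0.0009, 0.0035], [0.0075, -0.0012, 0.001], [0.009, -0.0014, -0.002], [0.0105, -0.0016, -0.0043], [0.0105, -0.0016, -0.0043]], yaw=[0, 0, 0, 0, 0, 0])

```text
time: 8.7
tool_pos: [0.5081, -0.1834, 0.2763]
tcp_rot: [3.134, -0.224, -0.003]
wrist_force: [-6.1, 1.3, 8.0]
width: 0.504
grip_force: 27.8
```

```bash
python3 -c "
from h import *
c=tilt()"
```

```text
t 8.7 pos [ 0.5081 -0.1834  0.2763] yaw -98.16 X -30.9 Y 1.6 Z 276.3 F [-6.1  1.3  8. ] w 43.0 g 27.816657721996307 q6 1.32
top face 108 px [288. 332.] o seat [-17.6   1.5  63. ] tilt to -x 28.6 tilt y -0.2
```

```bash
cat >> h.py <<'E'
def tilt2(c=None,x0=0,y0=.003,z0=.062,rr=.03):
    if c is None:c=snap('wrist')
    S=w2s(cloud(c));m=(np.hypot(S[...,0]-x0,S[...,1]-y0)<rr)&(abs(S[...,2]-z0)<.010)
    Q=S[m];C=c['color'].astype(int).sum(2)[m];rng=np.random.default_rng(0);best=0
    if len(Q)<50: print('few',len(Q));return
    for _ in range(400):
        a=Q[rng.choice(len(Q),3,False)];n=np.cross(a[1]-a[0],a[2]-a[0]);L=np.linalg.norm(n)
        if L<1e-9 or abs(n[2]/L)<.95: continue
        i=abs((Q-a[0])@(n/L))<.0012
        if i.sum()>best:best=i.sum();I=i
    q=Q[I];o=np.median(q,0);n=np.linalg.svd(q-o,full_matrices=False)[2][2];n*=np.sign(n[2])
    (cx,cy),r=cv2.minEnclosingCircle((q[:,:2]*1000).astype(np.float32))
    print('top n',len(q),len(Q),'circle',round(cx,1),round(cy,1),'r',round(r,1),'z',(o[2]*1000).round(1),'normal dev deg x',np.degrees(n[0]).round(1),'y',np.degrees(n[1]).round(1),'ext',(np.percentile(q,[1,99],axis=0)[:,:2]*1000).round(1).tolist(),'lum',np.percentile(C[I],[5,50,95]))
E
python3 -c "
from h import *
c=dict(np.load('wrist.npz'));tilt2(c)
S=w2s(cloud(c));p=S[(abs(S[...,2])<.004)&(abs(S[...,0])<.05)&(abs(S[...,1])<.08)];print(len(p),np.percentile(p,[0,100],axis=0))
"
```

```text
top n 405 617 circle -3.9 2.0 r 24.0 z 62.8 normal dev deg x -19.2 y 1.6 ext [[-19.6, -20.0], [3.4, 17.1]] lum [ 67.2  99.  378.8]
16259 [[-0.04991192 -0.05125839 -0.00137096]
 [ 0.04999998  0.06237365  0.00399701]]
```

```bash
python3 -c "
from h import *
w=dict(np.load('wrist.npz'));sc=snap('scene');print(w['eye'],w2s(w['eye']))
save(sc,'s6.png',(205,190,305,290),4);save(w,'w6.png')
cv2.imwrite('pics/two6.png',np.hstack([cv2.resize(cv2.imread('pics/w6.png'),(440,330)),cv2.resize(cv2.imread('pics/s6.png'),(360,360))[:330]]))"
```

```text
[ 0.5793826  -0.19215952  0.24577668] [0.11831272 0.00359761 0.12311454]
```

View pics/two6.png

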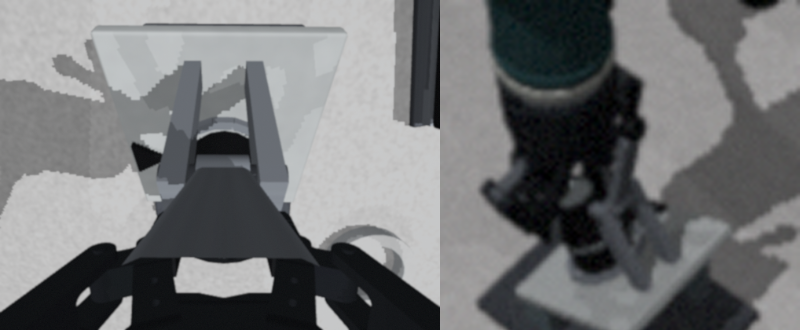

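Call:
drive_tool(claw=[40, 40, 40, 40, 40, 40], slide=[[-0.001, 0.0002, -0.001], [-0.002, 0.0003, -0.002], [-0.003, 0.0004, -0.004], [-0.004, 0.0006, -0.005], [-0.0047, 0.0007, -0.006], [-0.0047, 0.0007, -0.006]], yaw=[0, 0, 0, 0, 0, 0])

```text
time: 9.3
tool_pos: [0.5062, -0.1833, 0.274]
tcp_rot: [3.133, -0.224, 0.001]
wrist_force: [-3.9, 1.0, 8.4]
width: 0.508
grip_force: 27.7
```

```bash
cat >> h.py <<'E'
from scipy.optimize import least_squares
def side():
    sc=snap('scene');S=w2s(cloud(sc))
    m=(np.hypot(S[...,0],S[...,1])<.032)&(S[...,2]>.007)&(S[...,2]<.034);Q=S[m];C=sc['color'].astype(int).sum(2)[m]
    def f(p):
        d=np.array([p[2],p[3],1]);d/=np.linalg.norm(d);v=Q-[p[0],p[1],0];return np.linalg.norm(np.cross(v,d),axis=1)-.022
    r=least_squares(f,[0,0,0,0],loss='soft_l1',f_scale=.001)
    print('cyl n',len(Q),'x,y mm',(r.x[:2]*1000).round(1),'lean deg x,y',np.degrees(r.x[2:]).round(1),'res mm',np.median(abs(f(r.x)))*1000)
    t=S[(np.hypot(S[...,0],S[...,1])<.024)&(S[...,2]>.05)&(S[...,2]<.07)];print('top z pts',len(t),np.percentile(t[:,2],[10,50,90]) if len(t) else '')
E
python3 -c "
from h import *
st();side()"
```

```text
t 9.3 pos [ 0.5062 -0.1833  0.274 ] yaw -98.17 X -32.8 Y 1.4 Z 274.0 F [-3.9  1.   8.4] w 43.4 g 27.664715945720673 q6 1.32
cyl n 119 x,y mm [-1.6  3.3] lean deg x,y [-1.8 -2.3] res mm 0.9762413678318718
top z pts 129 [0.05367637 0.06061524 0.06229688]
```

Call:
drive_tool(claw=[40, 40, 40, 40], slide=[[-0.001, 0.0001, -0.002], [-0.0015, 0.0002, -0.004], [-0.0015, 0.0002, -0.005], [-0.0015, 0.0002, -0.005]], yaw=[0, 0, 0, 0])

```text
time: 9.68
tool_pos: [0.5058, -0.1832, 0.2734]
tcp_rot: [3.133, -0.224, 0.002]
wrist_force: [-8.9, 3.0, 18.2]
width: 0.508
grip_force: 28.6
```

```bash
python3 -c "
from h import *
st();side()
w=snap('wrist');S=w2s(cloud(w))
# keeper bar angle from wrist cloud
b=S[(abs(S[...,1]-.003)<.007)&(S[...,2]>.08)&(S[...,0]>.055)&(S[...,2]<.11)].reshape(-1,3)
print(len(b),np.median(b,0) if len(b) else '')
t=cloud(snap('top'));S=w2s(t);b=S[(abs(S[...,1])<.015)&(S[...,2]>.1)&(S[...,0]>.08)&(S[...,2]<.2)].reshape(-1,3);print('ball region',len(b),np.percentile(b,[5,50,95],axis=0).round(3) if len(b) else '')
"
```

```text
t 9.6833 pos [ 0.5058 -0.1832  0.2734] yaw -98.18 X -33.2 Y 1.4 Z 273.4 F [-8.9  3.  18.2] w 43.4 g 28.62708181142807 q6 1.32
cyl n 126 x,y mm [0.4 5.1] lean deg x,y [-7.4 -6.7] res mm 1.288699073242248
top z pts 131 [0.05347169 0.06069246 0.06264091]
750 [0.07449352 0.00338975 0.0849496 ]
ball region 0
```

Call:
drive_tool(claw=[40, 40, 40, 46, 48, 52, 58, 66], slide=[[0, 0, 0.002], [0, 0, 0.003], [0, 0, 0.003], [0, 0, 0.003], [0, 0, 0.003], [0, 0, 0.003], [0, 0, 0.003], [0, 0, 0.003]], yaw=[0, 0, 0, 0, 0, 0, 0, 0])

```text
time: 10.5
tool_pos: [0.5053, -0.1829, 0.2712]
tcp_rot: [-3.133, 0.224, 0.001]
wrist_force: [-1.2, 0.9, -0.3]
width: 0.771
grip_force: 0.0
```

```bash
python3 -c "
from h import *
st();side()
"
```

```text
t 10.5 pos [ 0.5053 -0.1829  0.2712] yaw -98.17 X -33.8 Y 1.7 Z 271.2 F [-1.2  0.9 -0.3] w 65.9 g 0.0 q6 1.32
cyl n 130 x,y mm [-1.3  2.2] lean deg x,y [-3.2  0.8] res mm 1.0744630592099107
top z pts 146 [0.05379189 0.06043005 0.06246952]
```

Call:
drive_tool(claw=[80, 85, 85, 85, 85, 85, 85, 85], slide=[[0, 0, 0], [0, 0, 0], [-0.008, 0.0012, 0.015], [-0.025, 0.004, 0.045], [-0.05, 0.0075, 0.09], [-0.075, 0.011, 0.13], [-0.1, 0.015, 0.17], [-0.11, 0.0164, 0.2]], yaw=[0, 0, 0, 0, 0, 0, 0, 0])

```text
time: 11.22
tool_pos: [0.449, -0.1745, 0.3737]
tcp_rot: [3.133, -0.224, 0.001]
wrist_force: [0.4, -0.0, -0.1]
width: 0.992
grip_force: 0.0
```

```bash
python3 - <<'E'
from h import *
st();side()
w=snap('wrist');tilt2(w);S=w2s(cloud(w));C=w['color'].astype(int).sum(2)
p=S[(abs(S[...,2])<.004)&(abs(S[...,0])<.09)&(abs(S[...,1])<.08)];print('plate',np.percentile(p,[.2,50,99.8],axis=0).round(4))
k=S[(abs(S[...,2]-.018)<.003)&(S[...,1]>.029)&(S[...,1]<.046)&(abs(S[...,0])<.02)];print('socket',len(k),np.percentile(k,[2,50,98],axis=0).round(4) if len(k) else '')
# ball
m=(S[...,2]>.1)&(S[...,0]>.07)&(abs(S[...,1])<.02)&(S[...,2]<.19);b=S[m];print('bar/ball',len(b),np.percentile(b,[1,50,99],axis=0).round(3) if len(b) else '')
t=snap('top');S=w2s(cloud(t));m=(S[...,2]>.09)&(S[...,0]>.07)&(abs(S[...,1])<.02)&(S[...,2]<.2);b=S[m];print('top bar/ball',len(b),np.percentile(b,[1,50,99],axis=0).round(3) if len(b) else '')
s=dict(np.load('scene.npz'));S=w2s(cloud(s));m=(S[...,2]>.09)&(S[...,0]>.07)&(abs(S[...,1])<.02)&(S[...,2]<.2);b=S[m];print('scene',len(b),np.percentile(b,[1,50,99],axis=0).round(3) if len(b) else '')
E
```

```text
t 11.2167 pos [ 0.449  -0.1745  0.3737] yaw -98.18 X -90.6 Y 1.6 Z 373.7 F [ 0.4 -0.  -0.1] w 84.7 g 0.0 q6 1.29
cyl n 126 x,y mm [-1.2  2. ] lean deg x,y [-3.8  0.2] res mm 1.1661786358019584
top z pts 178 [0.05370193 0.06035034 0.06242584]
top n 3146 3765 circle -1.9 3.0 r 22.1 z 61.1 normal dev deg x 0.1 y -0.3 ext [[-21.7, -17.2], [18.8, 23.0]] lum [ 47.  109.5 428. ]
plate [[-0.0503 -0.051  -0.0013]
 [ 0.0192  0.0197  0.0008]
 [ 0.057   0.0624  0.0039]]
socket 268 [[-0.0082  0.0293  0.0157]
 [-0.0012  0.034   0.0186]
 [ 0.0042  0.0389  0.02  ]]
bar/ball 711 [[ 0.077 -0.004  0.1  ]
 [ 0.081  0.003  0.105]
 [ 0.084  0.011  0.11 ]]
top bar/ball 209 [[ 0.071 -0.006  0.093]
 [ 0.108  0.003  0.135]
 [ 0.13   0.009  0.156]]
scene 131 [[ 0.077 -0.006  0.091]
 [ 0.11  -0.002  0.132]
 [ 0.13   0.009  0.157]]
```

Call:
drive_tool(claw=[85, 85, 85, 85, 85, 85, 85, 85], slide=[[0, 0, 0.07], [0, 0, 0.14], [0.03, -0.004, 0.2126], [0.09, -0.013, 0.2126], [0.16, -0.024, 0.2126], [0.22, -0.032, 0.2126], [0.2384, -0.0352, 0.2126], [0.2384, -0.0352, 0.2126]], yaw=[-0.002, -0.002, -0.002, -0.002, -0.002, -0.002, -0.002, -0.002])

```text
time: 12.03
tool_pos: [0.5716, -0.1925, 0.4751]
tcp_rot: [-3.132, 0.232, 0.005]
wrist_force: [-0.7, 0.1, -0.3]
width: 0.998
grip_force: 0.0
```

```bash
python3 - <<'E'
from h import *
st();side()
w=snap('wrist');P=cloud(w);S=w2s(P);C=w['color'].astype(int).sum(2)
m=(S[...,2]>.09)&(S[...,0]>.06)&(abs(S[...,1])<.03)&(S[...,2]<.175);b=S[m];print('bar/ball',len(b),np.percentile(b,[1,50,99],axis=0).round(3) if len(b) else '')
mm=m&(C<90);b=S[mm];v,u=np.where(mm);print('dark',len(b),np.percentile(b,[1,50,99],axis=0).round(3) if len(b) else '',u.mean(),v.mean())
k=P[m];bb=k[(k[:,2]>.25)];print('high',len(bb),np.percentile(bb,[1,50,99],axis=0).round(3))
E
```

```text
t 12.0333 pos [ 0.5716 -0.1925  0.4751] yaw -98.49 X 33.3 Y 2.1 Z 475.1 F [-0.7  0.1 -0.3] w 85.2 g 0.0 q6 1.35
cyl n 120 x,y mm [-1.5  2.6] lean deg x,y [-2.6 -0.6] res mm 1.0766574919766763
top z pts 178 [0.05317306 0.06048119 0.06231141]
bar/ball 1059 [[ 0.081 -0.004  0.093]
 [ 0.126  0.003  0.15 ]
 [ 0.131  0.012  0.156]]
dark 802 [[ 0.118 -0.005  0.142]
 [ 0.127  0.004  0.151]
 [ 0.131  0.012  0.157]] 284.2269326683292 244.1795511221945
high 825 [[ 0.564 -0.199  0.267]
 [ 0.573 -0.191  0.275]
 [ 0.579 -0.183  0.278]]
```

Call:
drive_tool(claw=[85, 85, 85, 85, 60, 40, 25, 15], slide=[[0, 0, -0.05], [0, 0, -0.09], [0, 0, -0.104], [0, 0, -0.104], [0, 0, -0.104], [0, 0, -0.104], [0, 0, -0.104], [0, 0, -0.104]], yaw=[0, 0, 0, 0, 0, 0, 0, 0], newtons=20)

```text
time: 12.8
tool_pos: [0.5698, -0.1924, 0.4275]
tcp_rot: [3.132, -0.234, 0.004]
wrist_force: [0.1, 0.3, -0.0]
width: 0.453
grip_force: 0.0
```

Call:
drive_tool(claw=[12, 12, 12, 12], slide=[[0, 0, 0], [0, 0, 0], [0, 0, 0], [0, 0, 0]], yaw=[0, 0, 0, 0])

```text
time: 13.13
tool_pos: [0.5698, -0.1922, 0.4268]
tcp_rot: [-3.133, 0.234, -0.002]
wrist_force: [0.7, 2.1, 3.7]
width: 0.187
grip_force: 19.5
```

```bash
python3 -c "
from h import *
s=st()
a0=np.radians(80.2)
ux=np.array([np.cos(YAW),np.sin(YAW)])
for q in range(0,145,10):
    a=a0+np.radians(q);d=105*np.array([np.cos(a)-np.cos(a0),np.sin(a)-np.sin(a0)])
    print(q,d.round(1),'share',(d[0]*ux/500).round(4),(d[1]/500).round(4))
"
```

```text
t 13.1333 pos [ 0.5698 -0.1922  0.4268] yaw -98.53 X 31.5 Y 2.1 Z 426.8 F [0.7 2.1 3.7] w 16.0 g 19.518717527389526 q6 1.35
0 [0. 0.] share [ 0. -0.] 0.0
10 [-18.2   1.5] share [-0.0361  0.0055] 0.0031
20 [-36.5  -0.1] share [-0.0721  0.0109] -0.0003
30 [-54.1  -4.9] share [-0.107   0.0162] -0.0099
40 [-70.7 -12.7] share [-0.1398  0.0211] -0.0254
50 [-85.6 -23.3] share [-0.1694  0.0256] -0.0465
60 [-98.5 -36.3] share [-0.1949  0.0295] -0.0725
70 [-109.   -51.3] share [-0.2155  0.0326] -0.1026
80 [-116.7  -67.9] share [-0.2307  0.0349] -0.1358
90 [-121.3  -85.6] share [-0.24    0.0363] -0.1712
100 [-122.9 -103.8] share [-0.243   0.0367] -0.2077
110 [-121.2 -122.1] share [-0.2397  0.0363] -0.2441
120 [-116.4 -139.7] share [-0.2302  0.0348] -0.2794
130 [-108.6 -156.3] share [-0.2148  0.0325] -0.3126
140 [ -98.1 -171.2] share [-0.1939  0.0293] -0.3425
```

Call:
drive_tool(claw=[12, 12, 12, 12, 12, 12, 12, 12], slide=[[-0.018, 0.0027, 0.0022], [-0.036, 0.0055, 0.0031], [-0.054, 0.008, 0.002], [-0.072, 0.011, -0.0003], [-0.09, 0.0136, -0.0045], [-0.107, 0.0162, -0.01], [-0.124, 0.0187, -0.017], [-0.14, 0.0211, -0.0254]], yaw=[0, 0, 0, 0, 0, 0, 0, 0])

```text
time: 13.8
tool_pos: [0.4982, -0.1815, 0.4125]
tcp_rot: [-3.133, 0.234, 0.001]
wrist_force: [0.8, 2.1, 1.7]
width: 0.186
grip_force: 19.9
```

```bash
python3 - <<'E'
from h import *
st();side()
for n in('scene','top'):
    S=w2s(cloud(snap(n)));q=np.hypot(S[...,0]-.055,S[...,2]-.066)
    m=(abs(S[...,1])<.011)&(q>.02)&(q<.085)&(S[...,2]>.075);b=S[m];a=np.degrees(np.arctan2(b[:,2]-.066,-(b[:,0]-.055)));print(n,len(b),np.percentile(a,[10,50,90]).round(1) if len(b) else '')
E
```

```text
t 13.8 pos [ 0.4982 -0.1815  0.4125] yaw -98.55 X -40.9 Y 2.0 Z 412.5 F [0.8 2.1 1.7] w 15.8 g 19.93454933166504 q6 1.32
cyl n 126 x,y mm [-1.3  3. ] lean deg x,y [-2.7 -2.2] res mm 1.2566618155842122
top z pts 162 [0.05463902 0.06032306 0.06248041]
scene 171 [88.4 91.3 95.5]
top 111 [88.9 92.1 95. ]
```

Call:
drive_tool(claw=[12, 12, 12, 12, 12, 12, 12, 12], slide=[[-0.0296, 0.0045, -0.0211], [-0.0551, 0.0084, -0.0471], [-0.0757, 0.0115, -0.0772], [-0.0909, 0.0138, -0.1104], [-0.1002, 0.0152, -0.1458], [-0.1032, 0.0156, -0.1823], [-0.0999, 0.0152, -0.2187], [-0.0999, 0.0152, -0.2187]], yaw=[0, 0, 0, 0, 0, 0, 0, 0])

```text
time: 14.62
tool_pos: [0.4488, -0.1741, 0.3001]
tcp_rot: [-3.132, 0.234, 0.006]
wrist_force: [-0.8, 0.2, -0.7]
width: 0.191
grip_force: 20.5
```

```bash
cat >> h.py <<'E'
def kq():
    for n in('scene','top'):
        S=w2s(cloud(snap(n)));q=np.hypot(S[...,0]-.055,S[...,2]-.066)
        m=(abs(S[...,1])<.011)&(q>.02)&(q<.085)&(S[...,2]>.066);b=S[m];a=np.degrees(np.arctan2(b[:,2]-.066,-(b[:,0]-.055)));print(n,len(b),np.percentile(a,[10,50,90]).round(1) if len(b) else '','z',np.percentile(b[:,2],[10,50,90]).round(4) if len(b) else '')
E
python3 -c "
from h import *
st();kq()"
```

```text
t 14.6167 pos [ 0.4488 -0.1741  0.3001] yaw -98.54 X -90.9 Y 2.0 Z 300.1 F [-0.8  0.2 -0.7] w 16.3 g 20.51309645175934 q6 1.3
scene 146 [20.9 23.8 29.3] z [0.0779 0.0867 0.0961]
top 250 [22.1 24.6 29.1] z [0.0781 0.0859 0.0938]
```

Call:
drive_tool(claw=[12, 12, 12, 12, 12, 12, 12], slide=[[0.004, -0.0006, -0.018], [0.0095, -0.0015, -0.0353], [0.0168, -0.0026, -0.052], [0.022, -0.0034, -0.062], [0.0249, -0.0038, -0.0685], [0.026, -0.004, -0.072], [0.026, -0.004, -0.072]], yaw=[0, 0, 0, 0, 0, 0, 0])

```text
time: 15.3
tool_pos: [0.4626, -0.1761, 0.2675]
tcp_rot: [-3.133, 0.234, 0.001]
wrist_force: [-3.5, 0.7, -2.0]
width: 0.184
grip_force: 20.4
```

```bash
python3 -c "
from h import *
st();kq()"
```

```text
t 15.3 pos [ 0.4626 -0.1761  0.2675] yaw -98.53 X -77.0 Y 2.0 Z 267.5 F [-3.5  0.7 -2. ] w 15.7 g 20.426480770111084 q6 1.31
scene 144 [ 3.7  7.9 45.4] z [0.0697 0.0717 0.1233]
top 139 [ 3.1  6.  11.1] z [0.0682 0.0701 0.0718]
```

Call:
drive_tool(claw=[12, 12, 12, 12], slide=[[0.002, -0.0003, -0.003], [0.004, -0.0005, -0.006], [0.005, -0.0007, -0.009], [0.005, -0.0007, -0.009]], yaw=[0, 0, 0, 0])

```text
time: 15.73
tool_pos: [0.4649, -0.1765, 0.2649]
tcp_rot: [-3.133, 0.233, 0.002]
wrist_force: [-9.2, 3.2, 9.0]
width: 0.187
grip_force: 21.3
```

```bash
cat >> h.py <<'E'
def kfit(n='top'):
    S=w2s(cloud(snap(n)));m=(abs(S[...,1]-.001)<.006)&(S[...,0]>-.038)&(S[...,0]<.045)&(S[...,2]>.06)&(S[...,2]<.08);b=S[m]
    for _ in range(3):
        p=np.polyfit(b[:,0],b[:,2],1);r=b[:,2]-np.polyval(p,b[:,0]);b=b[abs(r)<.003]
    pl=S[(abs(S[...,2])<.004)&(abs(S[...,0])<.07)&(abs(S[...,1])<.055)&(np.hypot(S[...,0],S[...,1])>.034)];A=np.linalg.lstsq(np.c_[pl[:,:2],np.ones(len(pl))],pl[:,2],rcond=None)[0]
    print(n,'bar n',len(b),'angle rad',-p[0]+0,'plate slope x',A[0],'z at hinge',np.polyval(p,.055),'at x=0',p[1],'plate z',A[2])
E
python3 -c "
from h import *
st();kfit();kfit('scene')"
```

```text
t 15.7333 pos [ 0.4649 -0.1765  0.2649] yaw -98.52 X -74.6 Y 2.0 Z 264.9 F [-9.2  3.2  9. ] w 16.0 g 21.282174289226532 q6 1.31
top bar n 113 angle rad -0.01810282481108134 plate slope x 0.003454710374129507 z at hinge 0.07057579620165937 at x=0 0.06958014083704989 plate z 0.00011951273969746192
scene bar n 92 angle rad -0.007693982116447892 plate slope x 0.0024169603236224094 z at hinge 0.07098127691993483 at x=0 0.0705581079035302 plate z 0.0006640885684608471
```

Call:
drive_tool(claw=[16, 20, 35, 55, 75, 85, 85, 85], slide=[[0, 0, 0], [0, 0, 0], [0, 0, 0], [0, 0, 0], [0, 0, 0], [0, 0, 0], [-0.02, 0.003, 0.01], [-0.06, 0.009, 0.04]], yaw=[0, 0, 0, 0, 0, 0, 0, 0])

```text
time: 16.5
tool_pos: [0.4355, -0.1721, 0.282]
tcp_rot: [-3.132, 0.233, 0.003]
wrist_force: [-0.4, 0.1, -0.2]
width: 0.994
grip_force: 0.0
```

Call:
drive_tool(claw=[85, 85, 85, 85, 85, 85], slide=[[0, 0, 0.06], [0, 0, 0.13], [0, 0, 0.2], [0, 0, 0.26], [0, 0, 0.3], [0, 0, 0.3]], yaw=[0, 0, 0, 0, 0, 0])

```text
time: 17.0
tool_pos: [0.4365, -0.1727, 0.4394]
tcp_rot: [3.129, -0.234, 0.016]
wrist_force: [0.5, 0.8, 0.5]
width: 0.998
grip_force: 0.0
```

```bash
python3 - <<'E'
from h import *
st();kfit();kfit('scene');side()
w=snap('wrist');tilt2(w);S=w2s(cloud(w))
k=S[(abs(S[...,2]-.018)<.003)&(S[...,1]>.029)&(S[...,1]<.046)&(abs(S[...,0])<.02)];print('socket',len(k),np.percentile(k,[2,50,98],axis=0).round(4) if len(k) else '')
E
```

```text
t 17.0 pos [ 0.4365 -0.1727  0.4394] yaw -98.54 X -103.3 Y 1.5 Z 439.4 F [0.5 0.8 0.5] w 85.2 g 0.0 q6 1.29
top bar n 223 angle rad -0.002718497656891631 plate slope x -0.00047569455704862986 z at hinge 0.07018885459881184 at x=0 0.0700393372276828 plate z 0.00019172829515294284
scene bar n 87 angle rad 0.004025826070187976 plate slope x -0.0002007159716691854 z at hinge 0.07066087982674009 at x=0 0.07088230026060043 plate z 0.0009242520425073513
cyl n 127 x,y mm [3.1 5. ] lean deg x,y [-14.1  -7. ] res mm 1.6620268641203277
top z pts 122 [0.05301603 0.06083523 0.06887856]
top n 1400 2914 circle -0.0 2.9 r 30.0 z 70.7 normal dev deg x -0.2 y -0.5 ext [[-28.8, -4.0], [28.9, 11.0]] lum [266.95 331.   341.  ]
socket 195 [[-0.0083  0.0292  0.0155]
 [-0.0011  0.034   0.0186]
 [ 0.0042  0.0392  0.02  ]]
```

```bash
python3 -c "
from workcell import bot
print(bot.finish_job())"
```

```text
the job is handed in; nothing more can be done
None
```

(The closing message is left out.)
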